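# Put the turntable accessories back on their own stands

## Robot

A 6-joint arm with a two-finger parallel gripper is mounted at the origin on the work surface. World frame = base frame: x ahead of the robot, y to its left, z up, the work surface at z = 0. Lengths are in m, angles in rad, forces in N, time in s.
With the tool pointing down it reaches from about 0.3 to 0.75 m from the base axis. Payload 8.5 kg.
Tool frame: the origin (TCP) lies on the front face of the gripper's body, between the roots of the fingers; the fingertips stand 64 mm ahead of it and the grasp point (between the pads) lies 45 mm ahead of it; z points along the fingers, y is the line along which they close (so a half turn about z gives the same grasp; the last joint's range is limited). The gripper opens to 88 mm and grips with 3 to 60 N. Pads are 18 mm wide; open, the fingers measure 123 mm over their backs; the gripper's body (75 mm by 187 mm) begins 45 mm behind the grasp point.
Start: joints at [-1.455, 0.381, 1.297, -0, 1.464, -0.215], TCP at [0.179, -0.52, 0.303] pointing down, gripper open.
Joint ranges: [-3.11, 3.11], [-0.89, 2.33], [0.22, 2.48], [-1.42, 4.56], [0.17, 2.85], [-2.88, 2.88]. Speed limits (rad/s): [2.39, 2.39, 3.14, 3.14, 3.14, 3.14].

## Interface

Orientations are given as a unit quaternion [x, y, z, w].
In Python, from station import bot gives the robot as it stands. The module is installed in compiled form; this text tells all that it offers. Calls block until the motion is done:
- bot.move_pose(position, orientation): joint-space move of the TCP to a pose.
- bot.move_straight(position, attitude=None, velocity=0.15, until_force=None): straight line of the TCP; attitude=None keeps the orientation; velocity is the mean speed in m/s. With until_force (N) it stops when the force on the tool has changed by that much, and returns True; else False.
- bot.move_joints(angles): joint-space move.
- bot.gripper_to(opening, grip_force=None): opening from 0.0 (shut) to 1.0 (fully open); grip_force is the grip in N (None keeps the last); returns when the fingers have stopped.
- bot.pause(seconds).
- bot.inverse_kinematics(position, orientation): joint angles nearest the present ones, or None.
- bot.get_obs(): the state.
- bot.grab_frame(name): name is "scene" or "top" or "wrist"; returns a dict with "img" (420x560x3 uint8, red, green, blue), "fx", "fy", "cx", "cy" (pixels), "view" (4x4, takes a point from world to camera coordinates). Camera axes: x right, y up, looking along -z (the intrinsics and any distortion apply to the point x, -y, -z); pixel columns grow to the right and rows downward; lengths in m; the calibration is good to about 2 mm. A picture is of the moment at which its call begins. There is no depth.
A pose or a line that the arm cannot do raises bot.Unreachable and nothing moves.
- bot.finish_job(): hands the job in; it is judged then, once.
The state is a dict: "time": time; "joint_positions": joint angles; "qd": joint speeds; "effort": joint torques, N m; "ee_pos": TCP position; "tcp_rot": TCP orientation; "contact_force": force on the tool from outside, world axes, zero at the start; "torque": the same for the moment, N m; "grip_width": opening from 0.0 (shut) to 1.0 (fully open); "gripper_force": force on a finger pad.
Only numpy, scipy, OpenCV 4.12 (cv2) and the standard library are available. Lean on these libraries where they do the work, as an engineer would, in place of code of your own. Each camera call takes 0.05 s, during which the arm holds its last target. There are 200 camera calls.

## Task

The four turntable accessories have been put back in one another's places: return the glass paperweight to the small round stand, the steel record weight to the large round stand, the ceramic box to the square stand, and the headshell to the oblong stand, lying lengthways along it, each upright in the middle of its stand. No stand is free, so use the empty grey mat as the spare spot on the way, and leave it clear at the end. Set things down softly rather than dropping them, tip nothing over, and leave the red screwdriver where it lies.

Things in the scene. Friction and masses are not known exactly. Their poses are not given: they have to be found in the camera images.
- paperweight: Dark green glass marble paperweight: a ball 45 mm across with a flat foot 28 mm across, 42 mm high; widest 21 mm above the foot. About 120 g. Origin at the centre of its foot, z up. Grasp across the widest part, any yaw.
- record_weight: Steel record weight: a plain round puck 56 mm across and 29 mm high with a small dark button on top (to 34 mm). About 320 g. Origin at the centre of its underside, z up. Any yaw.
- ceramic_box: Small white ceramic box with a brass-edged hinged lid, shut (treat it as one solid piece): 46 x 46 mm and 36 mm high. About 150 g. Origin at the centre of its underside, z up, x and y square to its sides; hinge at +x.
- headshell: Chrome headshell standing on its black cartridge (block 30 mm along x, 17 along y). Chrome plate 52 x 20 mm (x, y), top 22 mm above the origin; thin connector to x = +38 mm; front edge at x = -30 mm with a thin finger lift on the +y side. About 30 g. Origin at the centre of the cartridge's underside, x lengthways, z up. Grasp across y (20 mm) at the origin.
- small_round_stand: Small round teak stand, a flat disc 76 mm across, 8 mm thick. Fixed to the table but somewhere else each time; never moves. Origin at the centre of its underside, z up; its top face is at z = 8 mm. Home of the paperweight.
- large_round_stand: Large round teak stand, a flat disc 112 mm across, 8 mm thick. Fixed to the table but somewhere else each time; never moves. Origin at the centre of its underside, z up; its top face is at z = 8 mm. Home of the record weight.
- square_stand: Square teak stand, a flat slab 84 x 84 mm, 8 mm thick. Fixed to the table but somewhere else each time; never moves. Origin at the centre of its underside, z up; its top face is at z = 8 mm. x and y square to its sides. Home of the ceramic box.
- oblong_stand: Oblong teak stand, a flat slab 124 mm along its x by 62 mm along its y, 8 mm thick. Fixed to the table but somewhere else each time; never moves. Origin at the centre of its underside, z up; its top face is at z = 8 mm. Home of the headshell, which lies with its length along the stand's x, either way round.
- mat: Grey silicone cartridge mat, a flat slab 104 x 84 mm (x, y). Fixed to the table but somewhere else each time; never moves. Origin at the centre of its underside, z up; its top face is at z = 8 mm. Empty at the start: the free spot. Other small things up to 45 mm tall stand between stands and mat: carry things over them.
- screwdriver: Red aluminium screwdriver, a bystander, 130 mm long and 26 mm thick, lying loose on the table along its x (handle to -x). Origin at the middle of its underside. To be left where it lies.
Things that resemble listed ones, but are neither listed nor needed, are in the scene too. Of the things shaped like the paperweight, the green one is meant. Leave any purple look-alike of the record_weight alone.

How it is judged:
At the end, for the whole second after the job is handed in: Each accessory rests on top of its own stand, its origin within 14 mm of the stand's centre seen from above, upright within 0.12 rad and at rest; the headshell's length is within 0.3 rad of the oblong stand's, either way round; so the mat is clear (horizontal distance between paperweight and small_round_stand below 0.014 m and z of paperweight in the frame of small_round_stand between 0.004 and 0.012 m and angle between each of paperweight, record_weight, ceramic_box, headshell's own z axis and vertical below 0.12 rad and linear speed of each of paperweight, record_weight, ceramic_box, headshell below 0.02 m/s and horizontal distance between record_weight and large_round_stand below 0.014 m and z of record_weight in the frame of large_round_stand between 0.004 and 0.012 m and horizontal distance between ceramic_box and square_stand below 0.014 m and z of ceramic_box in the frame of square_stand between 0.004 and 0.012 m and horizontal distance between headshell and oblong_stand below 0.014 m and z of headshell in the frame of oblong_stand between 0.004 and 0.012 m and angle between the x axis of headshell and the x axis of oblong_stand, either way round below 0.3 rad); the robot touches nothing.
It fails at once if the glass paperweight or the ceramic box hits a stand or the mat with over 60 N (dropped or rammed) (contact force between any of paperweight, ceramic_box and small_round_stand above 60 N or contact force between any of paperweight, ceramic_box and large_round_stand above 60 N or contact force between any of paperweight, ceramic_box and square_stand above 60 N or contact force between any of paperweight, ceramic_box and oblong_stand above 60 N or contact force between any of paperweight, ceramic_box and mat above 60 N).
It fails at once if an accessory is tipped by more than 0.8 rad (angle between any of paperweight, record_weight, ceramic_box, headshell's own z axis and vertical above 0.8 rad).
It fails at once if the screwdriver is moved by more than 25 mm (distance of screwdriver from where it was at the start of the episode above 0.025 m).
It also fails if it takes over 144 s, if anything falls off the work surface, if the arm or the gripper's body presses on something with over 40 N, if the wrist force passes 120 N, or if a joint passes its speed limit or range.

## Working session

There is one attempt and no reset: what is moved stays moved. The work goes in short steps, each a Python script; the robot and the scene stay as the last script left them, time stands still between calls to the robot, and variables do not carry over. Pictures are saved under pics/ and viewed, at most 14 in all, crops included, and the job is handed in when it is done.

```bash
mkdir -p pics
python3 - <<'E'
from station import bot
import cv2,pickle
D={}
for n in ["top","scene","wrist"]:
    f=bot.grab_frame(n); D[n]=f
    cv2.imwrite(f"pics/{n}0.png",cv2.resize(f["img"][:,:,::-1],(784,588),interpolation=cv2.INTER_CUBIC))
    print(n,{k:v for k,v in f.items() if k!="img"})
pickle.dump(D,open("d0.pkl","wb"))
print(bot.get_obs())
E
```

```text
top {'fx': 444.0454003666492, 'fy': 444.0454003666492, 'cx': 283.5159200837545, 'cy': 211.91178029872444, 'view': array([[ 0.02643127, -0.9995168 ,  0.01635712, -0.0664893 ],
       [ 0.98561826,  0.02878879,  0.1665168 , -0.5182435 ],
       [-0.16690724,  0.01172063,  0.98590294, -0.9347627 ],
       [ 0.        ,  0.        ,  0.        ,  1.        ]])}
scene {'fx': 425.15866002498905, 'fy': 425.15866002498905, 'cx': 274.12780910224626, 'cy': 212.80202316390236, 'view': array([[ 3.32003568e-01,  9.43277634e-01,  9.66897715e-04,
        -1.28956255e-01],
       [-6.82778839e-01,  2.39608820e-01,  6.90217843e-01,
         3.17533542e-01],
       [ 6.50835377e-01, -2.29814964e-01,  7.23600991e-01,
        -1.42157379e+00],
       [ 0.00000000e+00,  0.00000000e+00,  0.00000000e+00,
         1.00000000e+00]])}
wrist {'fx': 294.65329095007485, 'fy': 294.65329095007485, 'cx': 281.508325867756, 'cy': 208.8057415719134, 'view': array([[ 0.32474822, -0.94579973, -0.00121187, -0.54971153],
       [ 0.89906741,  0.30909956, -0.31005687,  0.04379344],
       [ 0.29362629,  0.09960087,  0.95071724, -0.39104948],
       [ 0.        ,  0.        ,  0.        ,  1.        ]])}
{'time': 0.15, 'joint_positions': array([-1.45528380e+00,  3.81045860e-01,  1.29798576e+00, -3.28778693e-05,
        1.46360386e+00, -2.15314268e-01]), 'qd': array([-0.00014226, -0.00239996, -0.00201713,  0.0017297 , -0.00048658,
       -0.00057128]), 'effort': array([ 2.31025464e-03, -4.38081908e+01, -2.24614012e+01,  7.13153277e-02,
        3.43615317e-02, -8.38387041e-05]), 'ee_pos': array([ 0.17862284, -0.52004798,  0.30231112]), 'tcp_rot': array([ 9.86349944e-01,  1.64661822e-01,  9.68500162e-06, -5.21582270e-04]), 'contact_force': array([-0.0557159 ,  1.23969157, -0.42499108]), 'torque': array([ 0.00802685,  0.01003966, -0.03404353]), 'gripper_force': 0.0, 'grip_width': 0.9988811125698351}
```

View pics/top0.png

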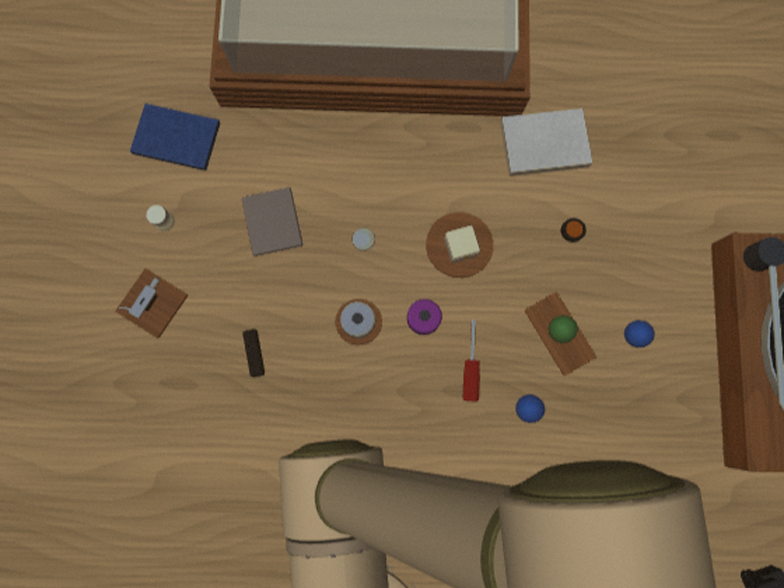

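View pics/scene0.png

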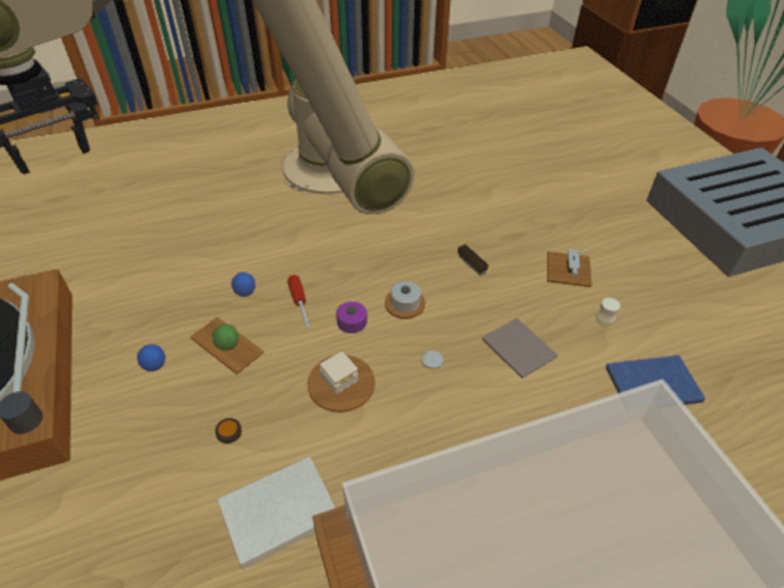

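The top view (784×588) shows the following:
- **Paperweight:** green, at (563,328), on the oblong stand. The blue balls at (639,333) and (530,408) are look-alikes.
- **Record weight:** steel, at (357,319), on the small round stand. The purple puck at (424,316) is a look-alike.
- **Box:** (462,243), on the large round stand.
- **Headshell:** (145,298), on the square stand.
- **Mat:** grey, at (272,221). The navy slab at (175,136) and the white one at (547,140) are larger.
- **Screwdriver:** (472,365).

The swap forms a 4-cycle, so the headshell goes to the mat first. Next I'll get rough positions and close wrist views.

```bash
cat > h.py <<'E'
import numpy as np, cv2, pickle
from scipy.spatial.transform import Rotation as R
def ray(f,u,v):
    V=f["view"]; d=np.array([(u-f["cx"])/f["fx"],-(v-f["cy"])/f["fy"],-1.])
    return -V[:3,:3].T@V[:3,3], V[:3,:3].T@d
def onplane(f,uv,z):
    c,d=ray(f,*uv); return (c+d*(z-c[2])/d[2])[:2]
def tri(obs):   # [(frame,(u,v))...] least-squares ray intersection, residual (m)
    A=np.zeros((3,3));b=np.zeros(3);L=[]
    for f,uv in obs:
        c,d=ray(f,*uv);d/=np.linalg.norm(d);P=np.eye(3)-np.outer(d,d);A+=P;b+=P@c;L.append((P,c))
    x=np.linalg.solve(A,b); return x,max(np.linalg.norm(P@(x-c)) for P,c in L)
def proj(f,p):
    c=f["view"][:3,:3]@np.asarray(p)+f["view"][:3,3]
    return np.array([f["cx"]+f["fx"]*c[0]/-c[2],f["cy"]-f["fy"]*c[1]/-c[2]])
def quat(yaw):  # tool down, closing axis (tool y) along world angle yaw (mod pi)
    y=np.array([np.cos(yaw),np.sin(yaw),0]);z=np.array([0,0,-1.]);x=np.cross(y,z)
    return R.from_matrix(np.c_[x,y,z]).as_quat()
E
python3 - <<'E'
from h import *
from station import bot
D=pickle.load(open("d0.pkl","rb"));t=D["top"];w=D["wrist"]
for n,p in dict(mat=(272,221),head=(147,300),rec=(357,320),box=(461,245),paper=(562,332),scr=(472,365),purple=(424,316),bl1=(639,333),bl2=(530,408),bottle=(158,218),coin=(363,239),orange=(573,230),black=(254,353)).items():
    print(n,onplane(t,np.array(p)/1.4,.01).round(3))
o=bot.get_obs();c,_=ray(w,0,0);Rt=R.from_quat(o["tcp_rot"]).as_matrix()
print("cam in tool",Rt.T@(c-o["ee_pos"]),(w["view"][:3,:3]@Rt).round(2))
for x,y in [(.45,.1),(.45,-.15),(.4,.25),(.4,0),(.4,-.25)]:
  for yaw in (0,np.pi/2,-np.pi/2,np.pi):
    q=bot.inverse_kinematics([x,y,.30],quat(yaw)); print(x,y,round(yaw,1),None if q is None else np.round(q,2))
E
```

```text
mat [0.647 0.158]
head [0.508 0.352]
rec [0.486 0.011]
box [ 0.616 -0.156]
paper [ 0.475 -0.322]
scr [ 0.418 -0.176]
purple [ 0.495 -0.097]
bl1 [ 0.477 -0.447]
bl2 [ 0.353 -0.268]
bottle [0.646 0.346]
coin [0.621 0.006]
orange [ 0.647 -0.343]
black [0.428 0.174]
cam in tool [ 0.07957137  0.00023126 -0.08236373] [[-0.    1.    0.  ]
 [ 0.95  0.    0.31]
 [ 0.31  0.   -0.95]]
0.45 0.1 0 [-0.04  0.23  1.53 -0.    1.38 -0.04]
0.45 0.1 1.6 [-0.04  0.23  1.53 -0.    1.38 -1.61]
0.45 0.1 -1.6 [-0.04  0.23  1.53 -0.    1.38  1.53]
0.45 0.1 3.1 None
0.45 -0.15 0 [-0.57  0.25  1.5  -0.    1.39 -0.57]
0.45 -0.15 1.6 [-0.57  0.25  1.5  -0.    1.39 -2.14]
0.45 -0.15 -1.6 [-0.57  0.25  1.5  -0.    1.39  1.  ]
0.45 -0.15 3.1 [-0.57  0.25  1.5  -0.    1.39  2.57]
0.4 0.25 0 [ 0.31  0.25  1.51 -0.    1.39  0.31]
0.4 0.25 1.6 [ 0.31  0.25  1.51 -0.    1.39 -1.26]
0.4 0.25 -1.6 [ 0.31  0.25  1.51 -0.    1.39  1.88]
0.4 0.25 3.1 [ 0.31  0.25  1.51 -0.    1.39 -2.83]
0.4 0 0 [-0.3   0.12  1.67 -0.    1.35 -0.3 ]
0.4 0 1.6 [-0.3   0.12  1.67 -0.    1.35 -1.87]
0.4 0 -1.6 [-0.3   0.12  1.67 -0.    1.35  1.27]
0.4 0 3.1 [-0.3   0.12  1.67 -0.    1.35  2.84]
0.4 -0.25 0 [-0.81  0.25  1.51 -0.    1.39 -0.81]
0.4 -0.25 1.6 [-0.81  0.25  1.51 -0.    1.39 -2.38]
0.4 -0.25 -1.6 [-0.81  0.25  1.51 -0.    1.39  0.76]
0.4 -0.25 3.1 [-0.81  0.25  1.51 -0.    1.39  2.33]
```

Run:
```python
from h import *
from station import bot
D=pickle.load(open("d0.pkl","rb"))
for i,y in enumerate([-.33,-.12,.1,.3]):
    bot.move_pose([.55,y,.27],quat(-np.pi/2)); bot.pause(.3)
    f=bot.grab_frame("wrist"); D[f"w{i}"]=f
    cv2.imwrite(f"pics/w{i}.png",cv2.resize(f["img"][:,:,::-1],(784,588),interpolation=cv2.INTER_CUBIC))
pickle.dump(D,open("d0.pkl","wb")); print(bot.get_obs()["time"])
```

```text
5.6417
```

View pics/w0.png

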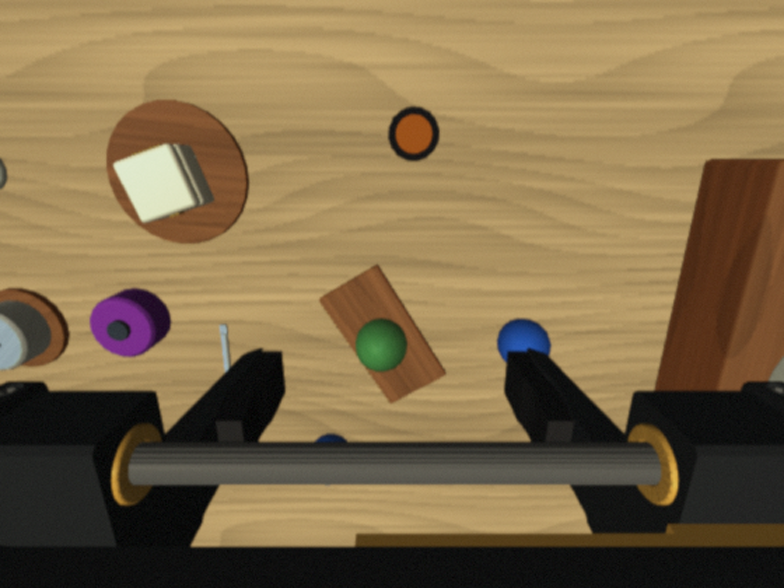

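View pics/w1.png

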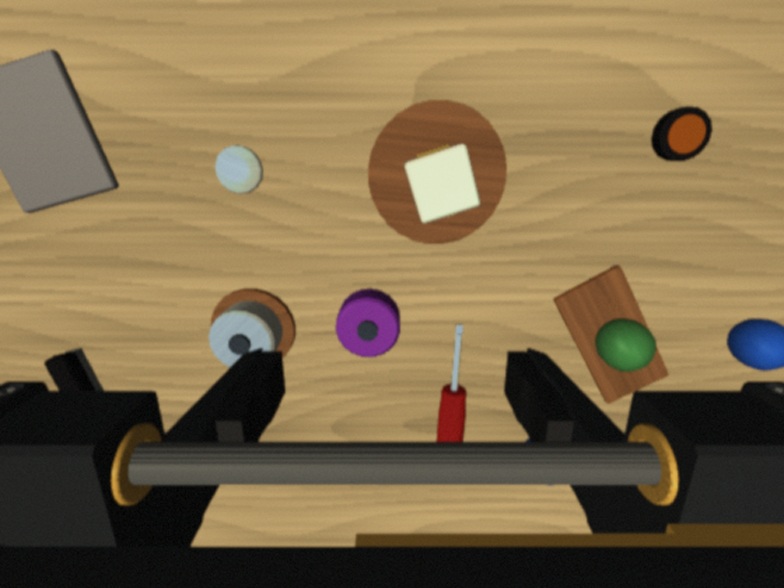

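View pics/w2.png

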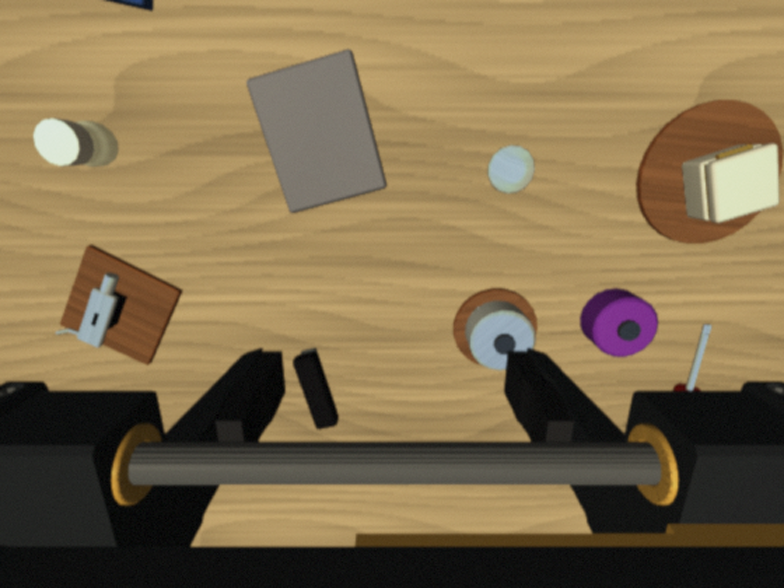

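View pics/w3.png

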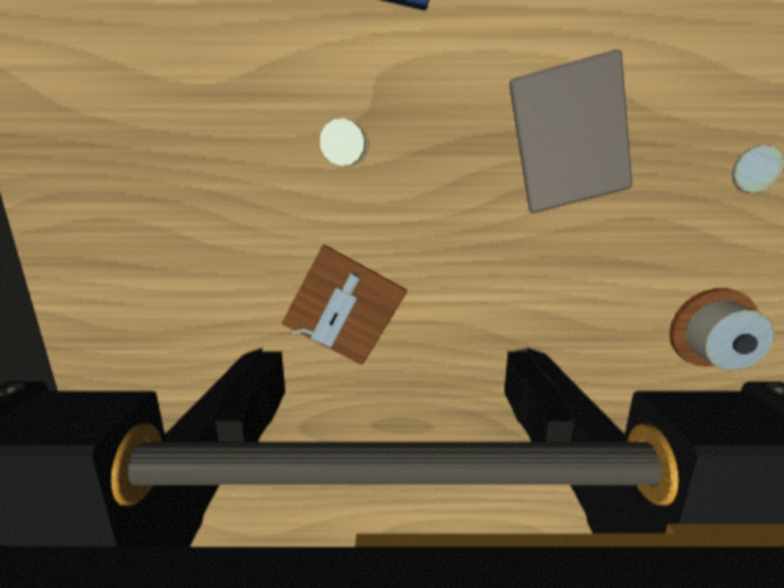

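The four wrist views show everything clearly. In w1 the green ball is at (626,345), the steel puck's button at (239,344) and the box top at (443,183). In w3 the headshell is at (335,318) and the mat at (571,131). I'll triangulate the corners and make one confirming crop of the look-alikes.

```bash
cat > loc.py <<'E'
from h import *
D=pickle.load(open("d0.pkl","rb"))
def T(a,A,b,B): 
    r=[tri([(D[a],np.array(p)/1.4),(D[b],np.array(q)/1.4)]) for p,q in zip(A,B)]
    return np.array([x for x,_ in r]),max(e for _,e in r)
P=dict(
mat=T("w2",[(248,80),(350,50),(386,186),(292,212)],"w3",[(511,80),(620,50),(632,186),(531,212)]),
square=T("w2",[(91,245),(181,291),(150,363),(62,323)],"w3",[(323,245),(406,291),(363,363),(282,324)]),
oblong=T("w0",[(377,265),(320,299),(391,402),(445,373)],"w1",[(619,265),(555,299),(611,402),(667,373)]),
box=T("w0",[(114,166),(169,143),(190,206),(147,222)],"w1",[(405,163),(466,144),(480,205),(422,222)]),
head=T("w2",[(96,289),(116,293),(100,348),(80,342)],"w3",[(338,289),(357,295),(331,347),(313,341)]),
large=T("w0",[(177,171.5)],"w1",[(437.5,171.5)]),
small=T("w2",[(495.5,328)],"w1",[(253,328)]),
rec=T("w2",[(504,343)],"w1",[(239,344)]),
ball=T("w0",[(381,345)],"w1",[(626,345)]))
for n,(X,e) in P.items():
    s=n+" c "+str(X.mean(0).round(4))+f" res {e:.4f}"
    if len(X)==4:
        E=np.roll(X,-1,0)-X; s+=" sides "+str(np.linalg.norm(E[:,:2],axis=1).round(3))+" edge yaw "+str(np.arctan2(E[:,1],E[:,0]).round(2))+" z "+str(X[:,2].round(3))
    print(s)
E
python3 - <<'E'
from loc import *
f=D["w1"]["img"][:,:,::-1]
cv2.imwrite("pics/crop.png",cv2.resize(np.hstack([f[200:290,140:300],f[200:290,390:550]]),None,fx=2.4,fy=2.4,interpolation=cv2.INTER_CUBIC))
w2,w3=D["w2"],D["w3"]
print("conn end",tri([(w2,np.array((110,276))/1.4),(w3,np.array((354,276))/1.4)]))
# single-view checks on known planes
print("ball top cam",onplane(D["top"],np.array((563,328))/1.4,.029),"rec",onplane(D["top"],np.array((357.5,318.5))/1.4,.042),"large",onplane(D["top"],np.array((460,245))/1.4,.008))
E
```

```text
mat c [0.6466 0.1572 0.0055] res 0.0001 sides [0.081 0.101 0.082 0.103] edge yaw [-1.33 -2.88  1.83  0.25] z [0.004 0.007 0.007 0.004]
square c [0.5026 0.3439 0.0038] res 0.0005 sides [0.083 0.081 0.083 0.082] edge yaw [-2.09  2.63  1.07 -0.52] z [0.002 0.004 0.005 0.005]
oblong c [ 0.4737 -0.3221  0.0066] res 0.0001 sides [0.06  0.12  0.058 0.122] edge yaw [ 2.12 -2.59 -1.07  0.54] z [0.005 0.004 0.011 0.006]
box c [ 0.611  -0.1571  0.043 ] res 0.0011 sides [0.045 0.044 0.043 0.044] edge yaw [-1.25 -2.88  1.89  0.31] z [0.042 0.043 0.05  0.037]
head c [0.501  0.3488 0.028 ] res 0.0009 sides [0.016 0.054 0.016 0.052] edge yaw [-1.84  2.68  1.18 -0.46] z [0.028 0.028 0.028 0.029]
large c [ 0.619  -0.1565  0.0069] res 0.0001
small c [0.4829 0.0066 0.0066] res 0.0001
rec c [0.4832 0.0073 0.0399] res 0.0003
ball c [ 0.477  -0.3198  0.0308] res 0.0001
conn end (array([0.53802439, 0.33127027, 0.02697466]), np.float64(6.851946753305159e-05))
ball top cam [ 0.47958544 -0.31795665] rec [0.48376301 0.00875354] large [ 0.61597165 -0.15481453]
```

View pics/crop.png

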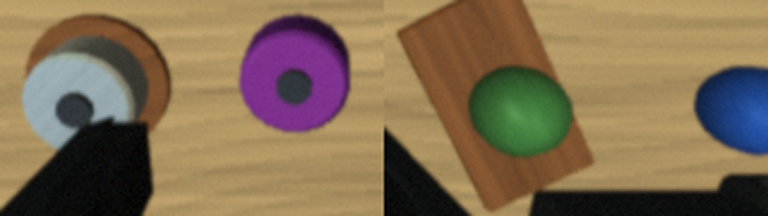

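The crop confirms two things:
- **Puck:** the bare steel one at (75,105) is meant; the purple one at (293,85) is the look-alike.
- **Ball:** the green one on the oblong stand at (520,110) is meant; the blue one at (735,110) is the look-alike.

Measured heights agree with the text to within about 4 mm. First move is the headshell to the mat.

```bash
cat > act.py <<'E'
from h import *
from station import bot
def t(): return round(bot.get_obs()["time"],1)
def pick(xy,yaw,gp,force,hi=.2):
    q=quat(yaw); z=gp+.045
    bot.gripper_to(1.0); bot.move_pose([*xy,hi],q)
    bot.move_straight([*xy,z+.03],velocity=.15)
    hit=bot.move_straight([*xy,z],velocity=.05,until_force=8)
    bot.gripper_to(0.0,force); bot.pause(.2)
    o=bot.get_obs(); print("pick hit",hit,"z",o["ee_pos"][2].round(4),"width mm",round(o["grip_width"]*88,1),"F",round(o["gripper_force"],1))
    bot.move_straight([*xy,z+.02],velocity=.05); bot.move_straight([*xy,hi],velocity=.15)
    o=bot.get_obs(); print(" lifted width",round(o["grip_width"]*88,1),"F",round(o["gripper_force"],1),"t",t())
def place(xy,yaw,gp,open_to,hi=.2):
    q=quat(yaw); z=gp+.045
    bot.move_pose([*xy,hi],q); bot.move_straight([*xy,z+.015],velocity=.12); bot.pause(.3)
    hit=bot.move_straight([*xy,z-.006],velocity=.02,until_force=3)
    print("place hit",hit,"pos",bot.get_obs()["ee_pos"].round(4),"expected z",round(z,4))
    return hit
def release(xy,gp,open_to,hi=.2):
    bot.gripper_to(open_to); bot.pause(.2)
    p=bot.get_obs()["ee_pos"]; bot.move_straight([p[0],p[1],p[2]+.04],velocity=.06); bot.move_straight([p[0],p[1],hi],velocity=.2)
    print("released t",t())
SQ=(.5026,.3439);MAT=(.6466,.1572);OB=(.4737,-.3221);LG=(.618,-.156);SM=(.4831,.0068)
E
python3 - <<'E'
from act import *
pick((.5046,.347),-2.026,.030,10)
if place(MAT,-1.31,.030,.6): release(MAT,.030,.6)
f=bot.grab_frame("top"); w=bot.grab_frame("wrist")
cv2.imwrite("pics/a.png",np.hstack([f["img"][100:300,60:460,::-1],w["img"][100:300,80:480,::-1]]))
E
```

```text
pick hit False z 0.075 width mm 19.9 F 10.0
 lifted width 19.9 F 10.0 t 10.6
place hit True pos [0.6466 0.1572 0.0747] expected z 0.075
released t 16.0
```

View pics/a.png

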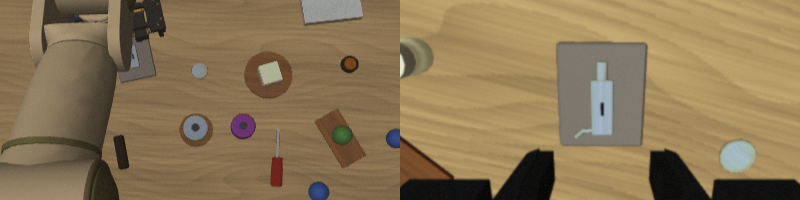

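The headshell stands upright on the mat, at (602,100) in the wrist half of the picture. Now the box, record weight and paperweight in turn.

Run:
```python
from act import *
def go(src,y1,gp,F,dst,y2,op):
    pick(src,y1,gp,F)
    if not bot.get_obs()["grip_width"]*88>15: raise SystemExit("no grip")
    if not place(dst,y2,gp,op): raise SystemExit("no contact")
    release(dst,gp,op)
go((.611,-.157),.30-np.pi/2,.030,20,SQ,-.52,.85)
go((.4834,.0077),0.,.030,30,LG,0.,.95)
go((.4775,-.3195),-1.02,.031,15,SM,0.,.8)
```

```text
pick hit False z 0.075 width mm 45.9 F 20.0
 lifted width 46.0 F 20.0 t 21.8
place hit True pos [0.5026 0.3439 0.0748] expected z 0.075
released t 27.9
pick hit False z 0.0751 width mm 55.3 F 30.0
 lifted width 55.2 F 30.0 t 33.3
place hit True pos [ 0.6179 -0.156   0.0751] expected z 0.075
released t 38.5
pick hit False z 0.076 width mm 43.6 F 14.9
 lifted width 43.6 F 14.9 t 43.5
place hit True pos [0.4831 0.0068 0.0757] expected z 0.076
released t 49.0
```

Run:
```python
from act import *
pick(MAT,-1.31,.030,10)
if bot.get_obs()["grip_width"]*88>15 and place(OB,-1.02,.030,.6): release(OB,.030,.6)
V={}
for i,y in enumerate([-.33,-.12,.1,.3]):
    bot.move_pose([.55,y,.27],quat(-np.pi/2)); bot.pause(.3); V[f"v{i}"]=bot.grab_frame("wrist")
pickle.dump(V,open("v.pkl","wb")); print(t())
g=[V[k]["img"][20:275,:,::-1] for k in V]
cv2.imwrite("pics/fin1.png",cv2.resize(np.vstack(g[:2]),(640,583)));cv2.imwrite("pics/fin2.png",cv2.resize(np.vstack(g[2:]),(640,583)))
```

```text
pick hit False z 0.075 width mm 19.9 F 10.0
 lifted width 19.5 F 10.0 t 55.0
place hit True pos [ 0.4736 -0.3221  0.0746] expected z 0.075
released t 61.2
65.8
```

View pics/fin1.png

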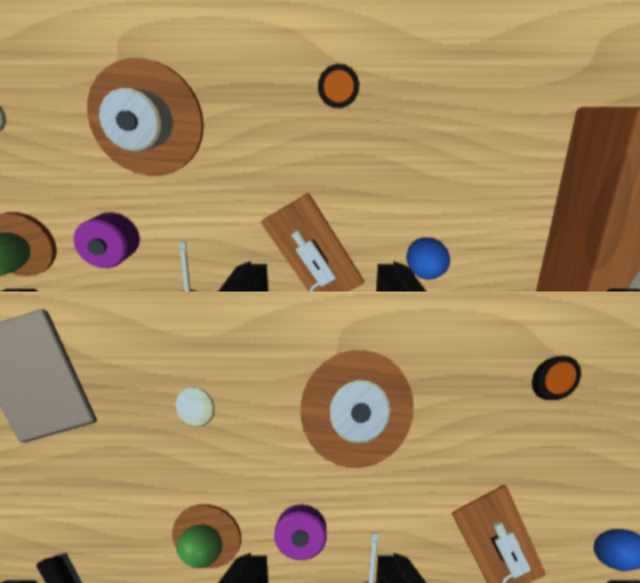

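View pics/fin2.png

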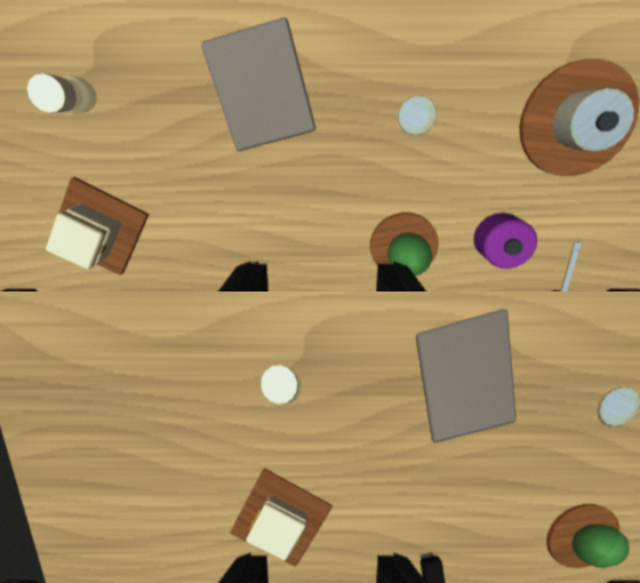

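All four sit on their own stands and the mat is clear. I'll check the centring numerically.

Run:
```python
from h import *
V=pickle.load(open("v.pkl","rb"))
def u(p,second): return np.array([p[0]/1.143,(p[1]-(291.5 if second else 0))/1.143+20])
def blob(f):
    a=f["img"].astype(int); m=((a[...,1]>1.5*a[...,0])&(a[...,1]>1.3*a[...,2])&(a[...,1]>25)).astype(np.uint8)
    n,l,s,c=cv2.connectedComponentsWithStats(m); i=1+s[1:,4].argmax(); return s[i,:2]+s[i,2:4]/2-.5
b1,b3=blob(V["v1"]),blob(V["v3"]); x,e=tri([(V["v1"],b1),(V["v3"],b3)])
print("ball",x,e,"err",x[:2]-(.4831,.0068))
x,e=tri([(V["v0"],u((126.5,120),0)),(V["v1"],u((361,412.5),1))]);print("rec",x,e,x[:2]-(.618,-.156))
x,e=tri([(V["v2"],u((77,240),0)),(V["v3"],u((277,531),1))]);print("box",x,e,x[:2]-(.5026,.3439))
x,e=tri([(V["v0"],u((315,259),0)),(V["v1"],u((511,550),1))]);print("head plate",x,e,x[:2]-(.4737,-.3221))
```

```text
ball [0.4820238  0.00751744 0.03042743] 0.00011303300141777909 err [-0.0010762   0.00071744]
rec [ 0.61700187 -0.15662467  0.04043089] 0.0001445530217665601 [-0.00099813 -0.00062467]
box [0.50296855 0.34321508 0.03980459] 0.00017190353693264805 [ 0.00036855 -0.00068492]
head plate [ 0.4743153  -0.32332238  0.02497072] 0.0003821383203384254 [ 0.0006153  -0.00122238]
```

All four are within 2 mm of their stand centres, at the expected heights.

```bash
python3 -c "
from station import bot
print(bot.finish_job(), bot.get_obs()['time'])"
```

```text
the job is handed in; nothing more can be done
the job is handed in; nothing more can be done
```

The job is handed in: all four accessories stand upright within about 2 mm of the middle of their own stands by my camera check, the mat is clear, and I didn't touch the screwdriver; I haven't seen the judge's result.

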